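Close the eyelet press guard and trip its start bar

ROBOT

A 7-joint arm with a two-finger parallel gripper is mounted at the origin on the work surface. World frame = base frame: x ahead of the robot, y to its left, z up, the work surface at z = 0. Lengths are in m, angles in degrees, forces in N, time in s.
With the tool pointing down it reaches from about 0.425 to 0.875 m from the base axis. Payload 4.7 kg.
Tool frame: the origin (TCP) lies at the very end of the fingers, on their centre line; the grasp point (between the pads) lies env.tcp_to_grasp behind it (env.tcp_to_grasp is the distance from the TCP to the grasp point, in m); z points along the fingers, x is the direction in which the jaws open and shut, and the axes are right-handed (so a half turn about z gives the same grasp; the last joint's range is limited). The gripper opens to 87 mm and grips with 3 to 60 N. Pads are 19 mm wide; open, the fingers measure 117 mm over their backs; the gripper's body (75 mm by 190 mm) begins 51 mm behind the grasp point.
Start: joints at [-73.161, 18.392, -4.016, 83.108, 1.295, 78.541, -3.26], TCP at [0.18, 0.625, 0.223] pointing down, gripper open.
Joint ranges: [-163.93, 163.93], [-17.29, 119.83], [-79.2, 71.16], [3.27, 140.29], [-89.18, 269.18], [5.43, 117.66], [-154.24, 154.24]. Speed limits (degrees/s): [147.25, 147.25, 180, 180, 180, 180, 180].

INTERFACE

Orientations are given as [roll, pitch, yaw] about the fixed x, y, z axes, in that order (R = Rz(yaw) Ry(pitch) Rx(roll)).
In Python, from cell import env gives the robot as it stands. The module is installed in compiled form; this text tells all that it offers.
- The arm moves only by the tool send_rows, never from a script. Its argument "steps" is a list of rows, each a list of 3 entries, a list of its own where there are three numbers: the shift along the tool's x, y, z in m, then the turn, a rotation vector about the tool's x, y, z in rad, then the finger opening in m, from 0 to 0.087. A call has exactly 5 rows; each row is the pose to reach, as a shift and turn from the pose commanded when the call began, along the tool's axes at that moment; what a row does not reach only later rows make up. A row lasts 1/12 s, in which the tool goes at most 41.7 mm and 7.16 degrees, less where a joint would pass 70% of its speed; a pose out of reach is approached as far as the arm can. A call with a gripper value outside its range is refused whole. The fingers move at their own pace and stop on an object; "grip_force" is the grip in N (left out, the last holds). Time passes only in rows, so rows that repeat a pose let the fingers close, or fill a call up. It gives the time, the measured TCP pose, the force and the opening at its end, in the units of the state.
- env.get_obs(): the state, without advancing time (a new reading comes with each control period).
- env.read_camera(name): name is "side" or "top" or "wrist"; returns a dict with "pixels" (400x640x3 uint8, red, green, blue), "fx", "fy", "cx", "cy" (pixels), "position" and "rotation" of the camera in the world. Camera axes: x right, y up, looking along -z (the intrinsics and any distortion apply to the point x, -y, -z); pixel columns grow to the right and rows downward; lengths in m; the calibration is good to about 2 mm. A picture is of the moment at which its call begins. There is no depth.
- env.sign_off(): hands the job in, once; it reports no verdict.
The state is a dict: "time_s": time; "qpos": joint angles; "joint_velocities": joint speeds; "effort": joint torques, N m; "tool_pos": TCP position; "tool_rot": TCP orientation; "force": force on the tool from outside, world axes, zero at the start; "wrist_torque": the same for the moment, N m; "grip_width": finger opening in m.
Only numpy, scipy, OpenCV 4.12 (cv2) and the standard library are available. Lean on these libraries where they do the work, as an engineer would, in place of code of your own. Each camera call takes 0.05 s, during which the arm holds its last target.

TASK

Make a stroke of the eyelet press: first slide the guard plate over the die, away from the start bar, until both its ends are home against their stops, working it along by its two knobs in turn so that it never runs badly askew. Then press the long start bar down, near its middle and not too hard, until you have clearly pushed in the spring plunger hidden under it, hold it down level for a moment and let the bar come back up. Leave the hammer, thread cone and jar alone.

Things in the scene. Friction and masses are not known exactly. Their poses are not given: they have to be found in the camera images.
- press: Green eyelet press fixed to the bench, 285 mm (x) by 250 mm (y); all places below are in its frame: origin on the bench, x from start bar to column, y left, z up. Deck x -60..140 mm, top z 70; front ledge x -145..-60, top z 20. Dark bridge y -30..30, x -62..140, top z 100, over the guard; column with ram head x 55..140, y -30..30, top z 159. Push it nowhere with over 35 N.
- guard_slide (a joint): Slide of the guard plate's centre to +x, m: 0 open, 0.060 home. Aluminium plate 80 (x) by 200 (y) by 5 mm on the deck, top z 76, under the bridge; centre at x = -15 mm + slide, y 0. A fixed stop at each end (y +-72) ends its travel at home. The track is sticky: pushing a knob at 50 mm/s takes about 5 N and moves that end while the other hardly moves; the plate stays where it is left.
- guard_skew (a joint): Turn of the guard plate about its centre, rad, positive counter-clockwise from above (left end back, right end ahead), 0 square. Beyond 0.15 either way (21 mm between the knobs) it counts as jammed.
- guard_knob_left (a point): Centre of the top of the guard's left knob: upright black cylinder, diameter 28 mm, standing 45 mm on the plate (top z 121), 72 mm left (+y) of the plate's centre and 25 mm behind it (-x). At home it is at x 20, y 72 mm.
- guard_knob_right (a point): The same for the right knob, at y -72.
- bar_sink (a joint): How far the middle of the start bar is down, m, 0 up, at most 0.032. Light spring: 2.5 N to start, then 120 N/m. The bar is a steel channel 200 mm long (along y), 40 mm wide, flat on top; its middle at x -100, y 0 mm, its top at z 78 when up.
- bar_tilt (a joint): How far the start bar rocks about its middle, rad, positive when its left (+y) end is higher; 0 level, held level by a weak spring of 3 N m/rad. Before the plunger is met, an off-centre finger makes its own side dip a little.
- bar_mid (a point): Middle of the start bar's top face.
- bar_left (a point): On the bar's top face, 95 mm to the left (+y of the press) of its middle.
- bar_right (a point): On the bar's top face, 95 mm to the right of its middle.
- trip (a joint): Travel of the stiff plunger hidden in the bar's channel, m: 0 out, trips at 0.003, ends at 0.010; 8 N to start, then 700 N/m, on top of the bar's 3 to 5 N. It meets the bar's underside in one point, up to 50 mm left or right of the middle, after 5 to 14 mm of free sinking. Pressed beside it, the bar rocks and the plunger's side stays high: press nearer that side (level at about 0.7 of its offset).
- hammer_mid (a point): Hammer 200 mm long lying on the bench right of the press, its middle. Not to be disturbed.
- thread_mid (a point): Grey thread cone, 64 mm in diameter, 95 mm tall, left of the press, its centre. Not to be disturbed.
- eyelets_mid (a point): Closed jar of eyelets, 72 mm in diameter, 85 mm tall, left of the press, its centre. Not to be disturbed.

How it is judged (in metres and radians):
On the way, in this order (a step that is already met when the one before it is completed fails the run):
1. the guard is home at both ends (slid 57 mm or more, square within 0.03 rad) (value of joint guard_slide above 0.057 m and value of joint guard_skew between -0.03 and 0.03 rad), for 0.2 s.
2. the start bar is held down level (within 0.025 rad, 5 mm between its ends) with the trip plunger pushed in 3 mm or more, for 0.3 s (value of joint trip above 0.003 m and value of joint bar_tilt between -0.025 and 0.025 rad), for 0.3 s.
At the end, for the whole second after the job is handed in: The guard is home (slid at least 57 mm, square within 0.03 rad), and the start bar is back up (within 2 mm, level within 0.02 rad) with its plunger out (all of step 1 and value of joint bar_sink below 0.002 m and value of joint trip below 0.001 m and value of joint bar_tilt between -0.02 and 0.02 rad); the robot touches nothing.
It fails at once if the guard runs askew by more than 0.15 rad and jams (value of joint guard_skew above 0.15 rad or value of joint guard_skew below -0.15 rad).
It fails at once if the press (guard, bar or body) is pushed with more than 35 N (contact force between any of the arm, the fingers and press above 35 N).
It fails at once if the hammer, thread cone or jar is moved by more than 20 mm (distance of any of hammer_mid, thread_mid, eyelets_mid from where it was at the start of the episode above 0.02 m).
It also fails if it takes over 67 s, if anything falls off the work surface, if the arm or the gripper's body presses on something with over 40 N, if the wrist force passes 120 N, or if a joint passes its speed limit or range.

## Working session

There is one attempt and no reset: what is moved stays moved. The work goes in short steps, Python scripts to look and compute and a tool call to move; the robot and the scene stay as the last step left them, time stands still between calls to the robot, and variables do not carry over. Pictures are saved under pics/ and viewed, and the job is handed in when it is done.

Besides the shell and the picture viewer there is one more tool, called after "Request:" as name(argument=value, ...) on one line, values as JSON. send_rows: Moves the arm, as the interface text tells. Its arguments: {"type":"object","properties":{"steps":{"type":"array"},"grip_force":{"type":"number"}},"required":["steps"]}

```bash
mkdir -p pics; python3 - <<'E'
from cell import env
import cv2,numpy as np
print(env.get_obs(), env.tcp_to_grasp)
for n in ["side","top","wrist"]:
    c=env.read_camera(n)
    cv2.imwrite(f"pics/{n}0.png",c["pixels"][:,:,::-1])
    print(n,{k:v for k,v in c.items() if k!="pixels"})
E
```

```text
{'time_s': 0.0, 'qpos': array([-73.16169039,  18.43788138,  -4.01868554,  83.17537528,
         1.29305719,  78.53897382,  -3.2618516 ]), 'joint_velocities': array([ 0.00631386, -0.04764786, -0.04539051,  0.08618676,  0.08183798,
        0.04906596,  0.06312782]), 'effort': array([ 5.48675098e-05, -4.91282129e+01, -4.03876947e-01, -3.12531924e+01,
       -6.39395602e-02,  4.35991294e-02,  1.74133506e-04]), 'tool_pos': array([0.17934875, 0.62419726, 0.22147112]), 'tool_rot': array([1.79997193e+02, 1.07083242e-01, 7.39722015e+01]), 'force': array([-0.27110769,  0.62037912, -0.26112295]), 'wrist_torque': array([ 0.03006091,  0.00222397, -0.02921266]), 'grip_width': 0.08696139705297028} 0.0187
side {'fx': 447.364771399505, 'fy': 447.364771399505, 'cx': 320.16492971973906, 'cy': 197.68105058371313, 'position': array([ 0.25734269, -0.46628363,  0.75846628]), 'rotation': array([ 40.87707919,  -0.15168305, -33.83995082])}
top {'fx': 375.2356691133716, 'fy': 375.2356691133716, 'cx': 320.88763767100085, 'cy': 200.14601147324714, 'position': array([0.53462021, 0.03691375, 0.95285254]), 'rotation': array([  3.73556553,  -0.1373772 , -90.10913196])}
wrist {'fx': 277.59727702101657, 'fy': 277.59727702101657, 'cx': 321.2467120222584, 'cy': 200.76027030224543, 'position': array([0.11318189, 0.64508467, 0.38358524]), 'rotation': array([-1.45189031e+01,  6.96474055e-02,  7.39674831e+01])}
```

View pics/side0.png

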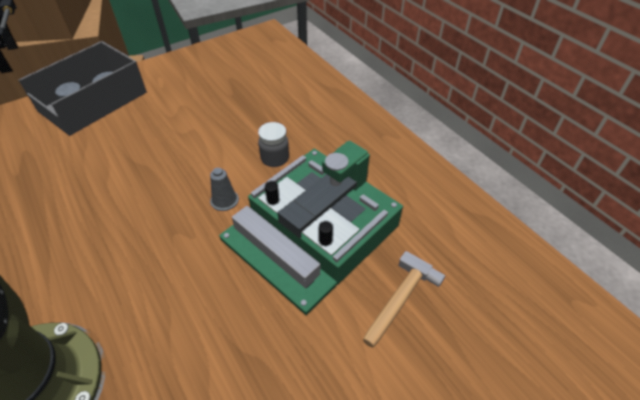

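View pics/top0.png

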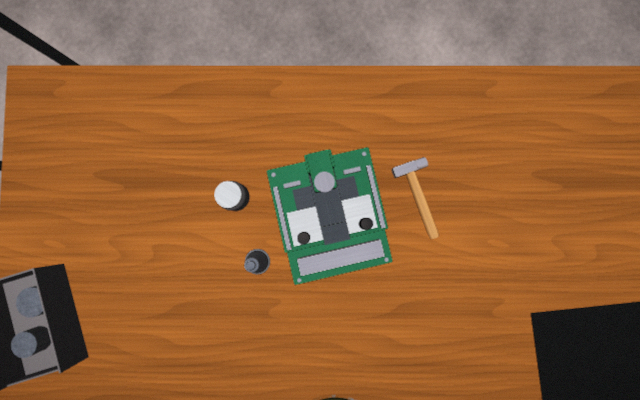

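```bash
cat > h.py <<'E'
import cv2,numpy as np
from scipy.spatial.transform import Rotation as R
def ray(c,uv):
    uv=np.atleast_2d(uv).astype(float)
    d=np.c_[(uv[:,0]-c["cx"])/c["fx"],-(uv[:,1]-c["cy"])/c["fy"],-np.ones(len(uv))]
    return R.from_euler("xyz",c["rotation"],degrees=True).apply(d)
def plane(c,uv,z):
    d=ray(c,uv); p=np.array(c["position"]); return p+d*((z-p[2])/d[:,2])[:,None]
def proj(c,P):
    q=R.from_euler("xyz",c["rotation"],degrees=True).inv().apply(np.atleast_2d(P)-c["position"])
    return np.c_[c["cx"]+c["fx"]*q[:,0]/-q[:,2],c["cy"]-c["fy"]*q[:,1]/-q[:,2]]
E
python3 - <<'E'
from cell import env
from h import *
for n,roi in [("top",(255,140,150,155)),("side",(210,110,210,210))]:
    im=cv2.imread(f"pics/{n}0.png")
    x,y,w,h=roi
    cv2.imwrite(f"pics/{n}0z.png",cv2.resize(im[y:y+h,x:x+w],None,fx=3.8 if n=="top" else 2.8,fy=3.8 if n=="top" else 2.8,interpolation=cv2.INTER_CUBIC))
c=env.read_camera("top"); im=c["pixels"]; hsv=cv2.cvtColor(im,cv2.COLOR_RGB2HSV)
for n,uv in dict(bar=(340,258),plate=(305,220),knobL=(304,238),knobR=(366,224),bridge=(332,210),green=(380,255)).items(): print(n,im[uv[1],uv[0]],hsv[uv[1],uv[0]])
E
```

```text
bar [167 168 179] [118  17 179]
plate [211 213 216] [108   6 216]
knobL [64 60 58] [10 24 64]
knobR [59 54 55] [174  22  59]
bridge [73 76 84] [112  33  84]
green [165 165 177] [120  17 177]
```

View pics/top0z.png

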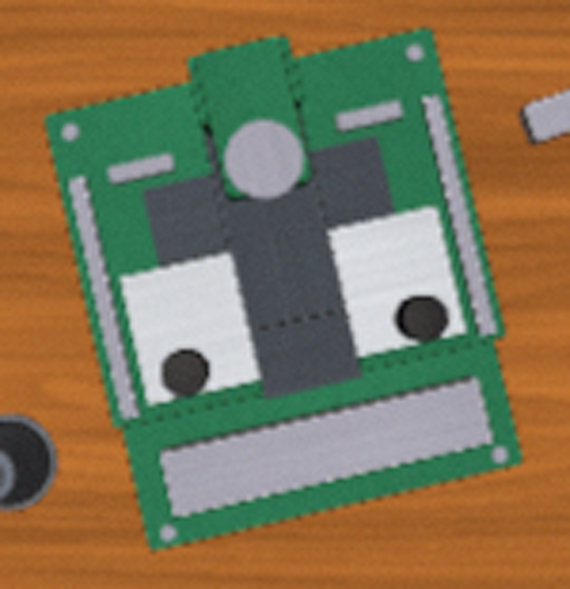

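View pics/side0z.png

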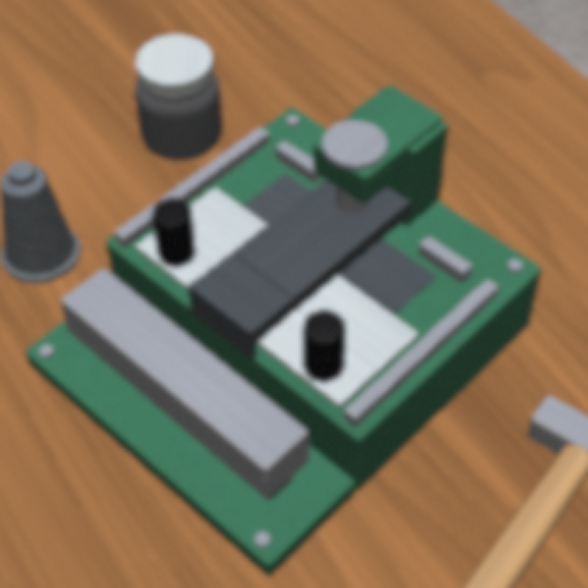

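View pics/wrist0.png

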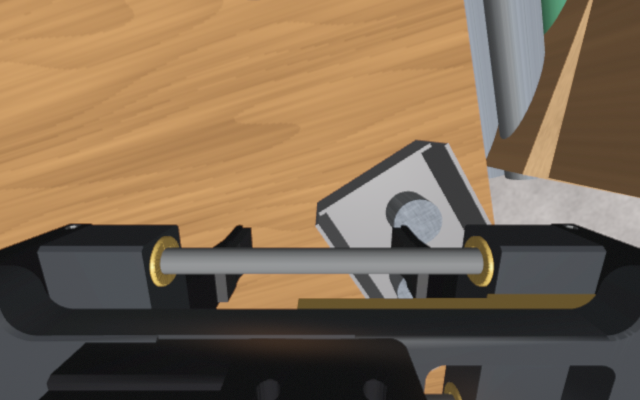

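```bash
cat > meas.py <<'E'
from cell import env
from h import *
def blob(m,uv,r):
    n,l,s,ce=cv2.connectedComponentsWithStats(m.astype(np.uint8))
    i=np.argmin([np.hypot(*(ce[k]-uv)) + (1e3 if s[k,4]<20 or k==0 else 0) for k in range(n)])
    return (l==i).astype(np.uint8),ce[i],s[i]
E
python3 - <<'E'
from meas import *
c=env.read_camera("top"); im=c["pixels"]; hsv=cv2.cvtColor(im,cv2.COLOR_RGB2HSV)
Hh,S,V=[hsv[...,i].astype(int) for i in range(3)]
m,ce,s=blob((S<50)&(V>130)&(V<200),np.array([341,258]),0)
ct=max(cv2.findContours(m,0,2)[0],key=cv2.contourArea)
r=cv2.minAreaRect(ct); box=cv2.boxPoints(r); print("bar",s,r)
P=plane(c,box,.078); print(P.round(4)); 
for k in range(4): print(np.linalg.norm(P[k]-P[(k+1)%4]).round(4),np.degrees(np.arctan2(*(P[(k+1)%4]-P[k])[1::-1])).round(2))
print("bar mid",P.mean(0), "centroid",plane(c,ce,.078))
for n,uv in dict(L=(304,238),R=(366,224)).items():
    m,ce,s=blob((V<78)&(S<60),np.array(uv),0); print(n,ce,s,plane(c,ce,.121),plane(c,ce,.110))
g,ce,s=blob((Hh>60)&(Hh<95)&(S>90),np.array([330,220]),0)
print("green",s)
E
```

```text
bar [ 297  239   88   37 1480] ((340.40203857421875, 257.54833984375), (17.748014450073242, 86.39421844482422), 76.29303741455078)
[[ 0.4551  0.0917  0.078 ]
 [ 0.5018 -0.103   0.078 ]
 [ 0.4621 -0.1122  0.078 ]
 [ 0.4156  0.082   0.078 ]]
0.2003 -76.5
0.0408 -166.9
0.1997 103.45
0.0407 13.93
bar mid [ 0.45864321 -0.01037862  0.078     ] centroid [[ 0.4583434  -0.00986968  0.078     ]]
L [303.42727273 237.39090909] [298 232  12  12 110] [[0.50661938 0.07350875 0.121     ]] [[0.50624911 0.07399267 0.11      ]]
R [365.65833333 223.28333333] [359 218  14  12 120] [[ 0.53743578 -0.06417896  0.121     ]] [[ 0.53747301 -0.06551576  0.11      ]]
green [ 267  148  125  136 4963]
```

Request:
send_rows(steps=[[[-0.018,0.026,-0.002],[0,0,-0.1],0.0],[[-0.036,0.052,-0.004],[0,0,-0.2],0.0],[[-0.054,0.078,-0.006],[0,0,-0.3],0.0],[[-0.072,0.104,-0.008],[0,0,-0.4],0.0],[[-0.09,0.13,-0.01],[0,0,-0.5],0.0]], grip_force=20)

```text
time_s: 0.67
tool_pos: [0.2804, 0.501, 0.2326]
tool_rot: [180.0, 0.0, 102.9]
force: [0.2, -0.5, -0.4]
grip_width: 0.0614
```

```bash
cat > pf.py <<'E'
from h import *
from cell import env
YAW=13.4; O=np.array([.5557,.0132])
t=np.radians(YAW); EX=np.array([np.cos(t),np.sin(t)]); EY=np.array([-np.sin(t),np.cos(t)])
def topress(p): d=np.asarray(p)[:2]-O; return np.array([d@EX,d@EY,p[2] if len(p)>2 else 0])
def show():
    o=env.get_obs(); p=topress(o["tool_pos"])
    print("t",round(o["time_s"],2),"press mm",(p*1000).round(1),"rot",o["tool_rot"].round(2),"F",o["force"].round(1),"w",round(o["grip_width"],4),"xyz",o["tool_pos"].round(4))
def delta(target): # press-frame mm target -> tool-axes shift
    o=env.get_obs(); R_=R.from_euler("xyz",o["tool_rot"],degrees=True)
    T=np.array(target)/1000; w=np.r_[O+EX*T[0]+EY*T[1],T[2]]
    print("shift",R_.inv().apply(w-o["tool_pos"]).round(4))
E
python3 - <<'E'
from pf import *
show(); delta((-80,72,170)); print(env.get_obs()["qpos"].round(1))
E
```

```text
t 0.67 press mm [-154.8  538.4  232.6] rot [180.     0.   102.91] F [ 0.2 -0.5 -0.4] w 0.0614 xyz [0.2804 0.501  0.2326]
shift [-0.4657  0.0787  0.0626]
[-60.9   9.   -2.8  93.4   0.5  77.6  39.1]
```

Request:
send_rows(steps=[[[-0.032,0.006,0.0],[0,0,-0.009],0.0],[[-0.064,0.012,0.0],[0,0,-0.009],0.0],[[-0.096,0.018,0.0],[0,0,-0.009],0.0],[[-0.128,0.024,0.0],[0,0,-0.009],0.0],[[-0.16,0.03,0.0],[0,0,-0.009],0.0]])

```text
time_s: 1.08
tool_pos: [0.3443, 0.3511, 0.2326]
tool_rot: [180.0, -0.0, 103.1]
force: [0.8, 0.9, 0.9]
grip_width: 0.0282
```

Request:
send_rows(steps=[[[-0.032,0.005,0.0],[0,0,0],0.0],[[-0.064,0.01,0.0],[0,0,0],0.0],[[-0.096,0.015,0.0],[0,0,0],0.0],[[-0.128,0.02,0.0],[0,0,0],0.0],[[-0.16,0.025,0.0],[0,0,0],0.0]])

```text
time_s: 1.5
tool_pos: [0.4048, 0.201, 0.2327]
tool_rot: [180.0, -0.0, 103.1]
force: [0.5, -0.3, -0.2]
grip_width: 0.0018
```

```bash
python3 - <<'E'
from pf import *
show(); delta((-80,72,170)); print(env.get_obs()["qpos"].round(1))
E
```

```text
t 1.5 press mm [-103.2  217.7  232.7] rot [ 1.7997e+02 -3.0000e-02  1.0314e+02] F [ 0.5 -0.3 -0.2] w 0.0018 xyz [0.4048 0.201  0.2327]
shift [-0.1456  0.0239  0.0627]
[-43.9  -6.8  13.1 109.3   1.5  77.3  71.9]
```

Request:
send_rows(steps=[[[-0.03,0.004,0.01],[0,0,-0.004],0.0],[[-0.06,0.008,0.02],[0,0,-0.004],0.0],[[-0.09,0.012,0.035],[0,0,-0.004],0.0],[[-0.12,0.018,0.05],[0,0,-0.004],0.0],[[-0.145,0.022,0.062],[0,0,-0.004],0.0]])

```text
time_s: 1.92
tool_pos: [0.4593, 0.0641, 0.1699]
tool_rot: [180.0, 0.0, 103.3]
force: [0.6, 1.4, 0.1]
grip_width: 0.0005
```

```bash
python3 - <<'E'
from pf import *
show(); delta((-75,72,100)); print(env.get_obs()["qpos"].round(1))
for n in ["side","wrist"]:
    c=env.read_camera(n); cv2.imwrite(f"pics/{n}1.png",c["pixels"][:,:,::-1])
E
```

```text
t 1.92 press mm [-82.   71.8 169.9] rot [1.7998e+02 1.0000e-02 1.0329e+02] F [0.6 1.4 0.1] w 0.0005 xyz [0.4593 0.0641 0.1699]
shift [0.0002 0.007  0.0699]
[-35.9  -3.4  24.  113.4   1.5  69.7  90.8]
```

View pics/side1.png

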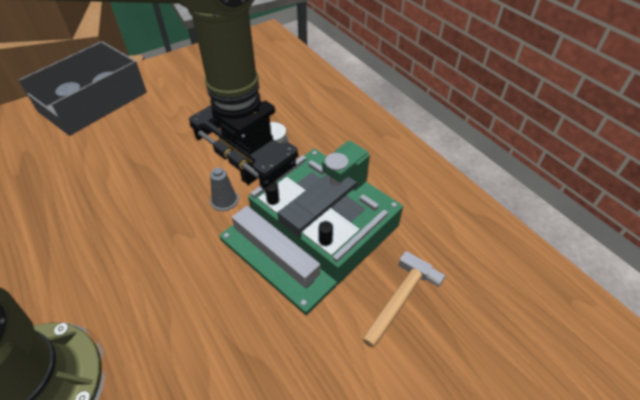

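View pics/wrist1.png

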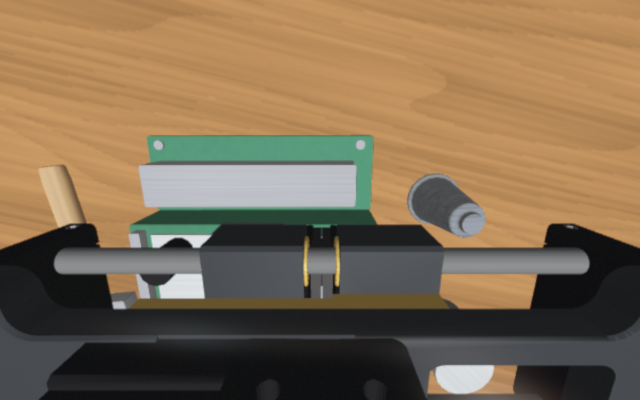

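```bash
python3 - <<'E'
from pf import *
c=env.read_camera("side")
print(proj(c,[env.get_obs()["tool_pos"]]))
def pw(p): return np.r_[O+EX*p[0]+EY*p[1],p[2]]
# compare side view knob tops, deck/bar points
for n,p in dict(kL=(-.04,.072,.121),kR=(-.04,-.072,.121),barL=(-.12,.1,.078),barR=(-.12,-.1,.078),ledge=(-.145,-.125,.02)).items(): print(n,proj(c,[pw(np.array(p))]).round(1))
im=c["pixels"][110:320,210:420]; cv2.imwrite("pics/side1z.png",cv2.resize(im[:,:,::-1],None,fx=2.8,fy=2.8,interpolation=cv2.INTER_CUBIC))
E
```

```text
[[248.12990307 179.42715094]]
kL [[267.9 185. ]]
kR [[322.9 225.4]]
barL [[229.8 214.9]]
barR [[303.5 275.8]]
ledge [[304.7 309.8]]
```

View pics/side1z.png

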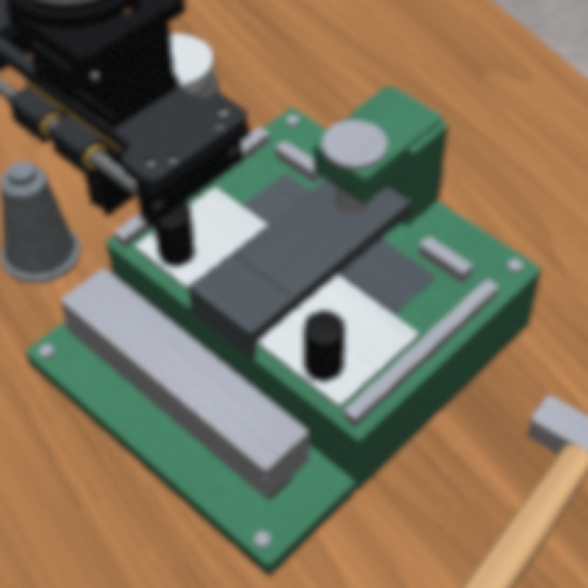

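```bash
python3 - <<'E'
from pf import *
from scipy.optimize import least_squares
ct=env.read_camera("top"); cs=env.read_camera("side")
def zt(u,v): return (u/3.8+255-.4,v/3.8+140-.4)
def zs(u,v): return (u/2.8+210-.3,v/2.8+110-.3)
pts=[(ct,zt(150,549),(-.145,.125,.02)),(ct,zt(521,460),(-.145,-.125,.02)),(ct,zt(46,117),(.14,.125,.07)),(ct,zt(430,28),(.14,-.125,.07)),
(ct,zt(162,452),(-.08,.1,.078)),(ct,zt(475,378),(-.08,-.1,.078)),(ct,zt(490,442),(-.12,-.1,.078)),(ct,zt(173,516),(-.12,.1,.078)),
(cs,zs(28,354),(-.145,.125,.02)),(cs,zs(269,570),(-.145,-.125,.02)),(cs,zs(540,268),(.14,-.125,.07)),
(cs,zs(62,298),(-.12,.1,.078)),(cs,zs(270,468),(-.12,-.1,.078)),(cs,zs(308,434),(-.08,-.1,.078)),(cs,zs(106,270),(-.08,.1,.078))]
def res(x,P):
    t=x[2]; ex=np.array([np.cos(t),np.sin(t)]); ey=np.array([-ex[1],ex[0]]); r=[]
    for c,uv,p in P: r.append(proj(c,[np.r_[x[:2]+ex*p[0]+ey*p[1],p[2]]])[0]-uv)
    return np.array(r).ravel()
for nm,P in [("top",pts[:8]),("side",pts[8:]),("all",pts)]:
    s=least_squares(res,[.5557,.0132,.234],args=(P,),loss="soft_l1"); print(nm,s.x[:2].round(4),np.degrees(s.x[2]).round(2)); print(res(s.x,P).reshape(-1,2).round(1).tolist())
E
```

```text
top [0.5568 0.0126] 12.97
[[-0.4, 0.7], [0.8, 0.9], [-1.2, -0.8], [0.3, -1.0], [-1.0, 0.1], [0.6, -0.1], [0.7, -0.1], [-0.1, 0.2]]
side [0.5558 0.0061] 13.12
[[-1.5, -1.0], [0.5, -0.5], [2.3, 0.1], [-0.4, 0.8], [-0.8, 1.8], [1.3, -0.4], [-0.4, -0.7]]
all [0.5566 0.0098] 13.09
[[0.9, 0.9], [2.0, 0.8], [-0.1, -0.6], [1.3, -1.0], [0.3, 0.2], [1.9, -0.2], [2.0, -0.1], [1.3, 0.4], [-1.9, -2.4], [-0.2, -2.3], [1.4, -1.2], [-0.9, -0.6], [-1.6, 0.1], [0.5, -2.0], [-0.9, -2.1]]
```

```bash
sed -i 's/^YAW=.*/YAW=13.1; O=np.array([.5566,.0105])/' pf.py; python3 - <<'E'
from pf import *
show(); delta((-72,72,101))
E
```

```text
t 2.17 press mm [-82.4  77.5 170.8] rot [ 1.7999e+02 -4.0000e-02  1.0339e+02] F [-0.2  0.8  0.1] w 0.0004 xyz [0.4588 0.0673 0.1708]
shift [-0.0056  0.0103  0.0698]
```

Request:
send_rows(steps=[[[-0.002,0.002,0.02],[0,0,0.005],0.0],[[-0.004,0.004,0.04],[0,0,0.005],0.0],[[-0.005,0.008,0.06],[0,0,0.005],0.0],[[-0.005,0.01,0.07],[0,0,0.005],0.0],[[-0.005,0.01,0.07],[0,0,0.005],0.0]])

```text
time_s: 2.58
tool_pos: [0.4684, 0.065, 0.0989]
tool_rot: [-179.8, 0.0, 103.2]
force: [0.1, -0.2, 0.2]
grip_width: 0.0002
```

```bash
python3 - <<'E'
from pf import *
show()
E
```

```text
t 2.58 press mm [-73.5  73.1  98.9] rot [-1.7981e+02  1.0000e-02  1.0321e+02] F [ 0.1 -0.2  0.2] w 0.0002 xyz [0.4684 0.065  0.0989]
```

Request:
send_rows(steps=[[[0,0.007,0],[0,0,0],0.0],[[0,0.012,0],[0,0,0],0.0],[[0,0.016,0],[0,0,0],0.0],[[0,0.02,0],[0,0,0],0.0],[[0,0.023,0],[0,0,0],0.0]])

```text
time_s: 3.0
tool_pos: [0.4914, 0.0708, 0.1012]
tool_rot: [-179.9, -0.1, 103.1]
force: [-5.8, 2.5, 2.4]
grip_width: 0.0003
```

```bash
cat >> pf.py <<'E'
def knobs(tag=None):
    from meas import blob
    c=env.read_camera("top"); im=c["pixels"]; hsv=cv2.cvtColor(im,cv2.COLOR_RGB2HSV)
    if tag: cv2.imwrite(f"pics/{tag}.png",cv2.resize(im[140:295,255:405,::-1],None,fx=3.8,fy=3.8,interpolation=cv2.INTER_CUBIC))
E
python3 - <<'E'
from pf import *
show(); knobs("t2")
c=env.read_camera("side"); im=c["pixels"][110:320,210:420]; cv2.imwrite("pics/side2z.png",cv2.resize(im[:,:,::-1],None,fx=2.8,fy=2.8,interpolation=cv2.INTER_CUBIC))
E
```

```text
t 3.0 press mm [-49.8  73.5 101.2] rot [-1.7988e+02 -1.4000e-01  1.0314e+02] F [-5.8  2.5  2.4] w 0.0003 xyz [0.4914 0.0708 0.1012]
```

View pics/side2z.png

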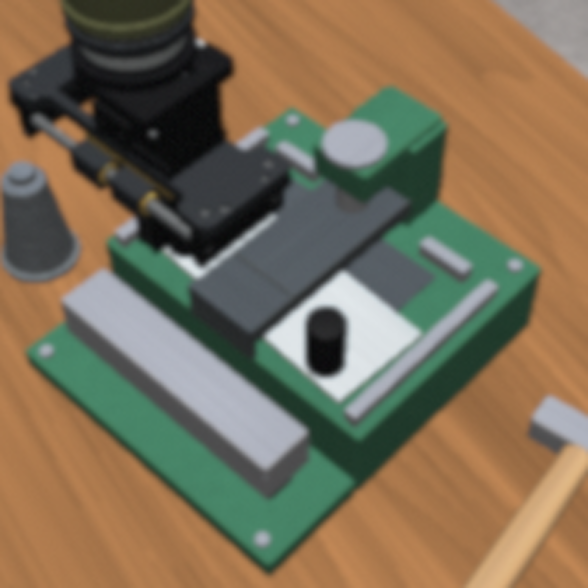

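View pics/t2.png

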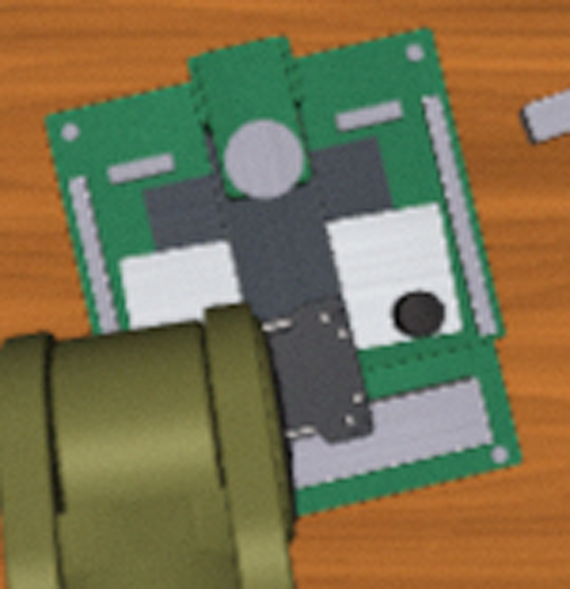

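Request:
send_rows(steps=[[[0,-0.014,-0.005],[0,0,0],0.0],[[-0.01,-0.018,-0.03],[0,0,0],0.0],[[-0.045,-0.018,-0.03],[0,0,0],0.0],[[-0.08,-0.018,-0.03],[0,0,0],0.0],[[-0.115,-0.018,-0.03],[0,0,0],0.0]])

```text
time_s: 3.52
tool_pos: [0.5025, -0.0483, 0.1323]
tool_rot: [179.7, 0.1, 103.2]
force: [0.7, 0.3, -0.9]
grip_width: 0.0003
```

Request:
send_rows(steps=[[[-0.025,0,0.0],[0,0,0],0.0],[[-0.03,0,0.015],[0,0,0],0.0],[[-0.03,0,0.03],[0,0,0],0.0],[[-0.03,0.0,0.03],[0,0,0],0.0],[[-0.03,0.0,0.03],[0,0,0],0.0]])

```text
time_s: 3.93
tool_pos: [0.5077, -0.0765, 0.1007]
tool_rot: [-180.0, 0.0, 103.1]
force: [-0.7, -0.6, -0.4]
grip_width: 0.0007
```

```bash
python3 - <<'E'
from pf import *
show()
c=env.read_camera("side"); im=c["pixels"][110:320,210:420]; cv2.imwrite("pics/side3z.png",cv2.resize(im[:,:,::-1],None,fx=2.8,fy=2.8,interpolation=cv2.INTER_CUBIC))
E
```

```text
t 3.93 press mm [-67.3 -73.6 100.7] rot [-1.7999e+02  3.0000e-02  1.0307e+02] F [-0.7 -0.6 -0.4] w 0.0007 xyz [ 0.5077 -0.0765  0.1007]
```

View pics/side3z.png

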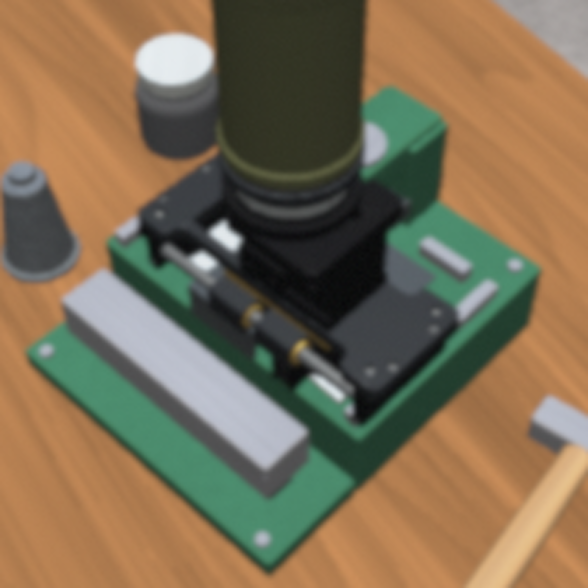

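Request:
send_rows(steps=[[[0,0.008,0],[0,0,0],0.0],[[0,0.013,0],[0,0,0],0.0],[[0,0.018,0],[0,0,0],0.0],[[0,0.0225,0],[0,0,0],0.0],[[0,0.027,0],[0,0,0],0.0]])

```text
time_s: 4.4
tool_pos: [0.5329, -0.0713, 0.1007]
tool_rot: [-179.8, 0.1, 103.1]
force: [-5.3, -3.7, 2.0]
grip_width: 0.0004
```

Request:
send_rows(steps=[[[0,-0.015,-0.005],[0,0,0],0.0],[[0.01,-0.022,-0.03],[0,0,0],0.0],[[0.045,-0.022,-0.03],[0,0,0],0.0],[[0.08,-0.022,-0.03],[0,0,0],0.0],[[0.115,-0.022,-0.03],[0,0,0],0.0]])

```text
time_s: 4.82
tool_pos: [0.4875, 0.0387, 0.1321]
tool_rot: [179.8, -0.0, 103.0]
force: [0.8, 0.2, 0.0]
grip_width: 0.0003
```

Request:
send_rows(steps=[[[0.025,0.002,0.0],[0,0,0],0.0],[[0.03,0.005,0.015],[0,0,0],0.0],[[0.03,0.005,0.03],[0,0,0],0.0],[[0.03,0.009,0.03],[0,0,0],0.0],[[0.03,0.013,0.03],[0,0,0],0.0]])

```text
time_s: 5.23
tool_pos: [0.4927, 0.0696, 0.1008]
tool_rot: [-180.0, 0.0, 103.1]
force: [-0.5, -0.3, 0.6]
grip_width: 0.0004
```

```bash
python3 - <<'E'
from pf import *
show(); knobs("t4")
E
```

```text
t 5.23 press mm [-48.8  72.  100.8] rot [-180.      0.    103.11] F [-0.5 -0.3  0.6] w 0.0004 xyz [0.4927 0.0696 0.1008]
```

View pics/t4.png

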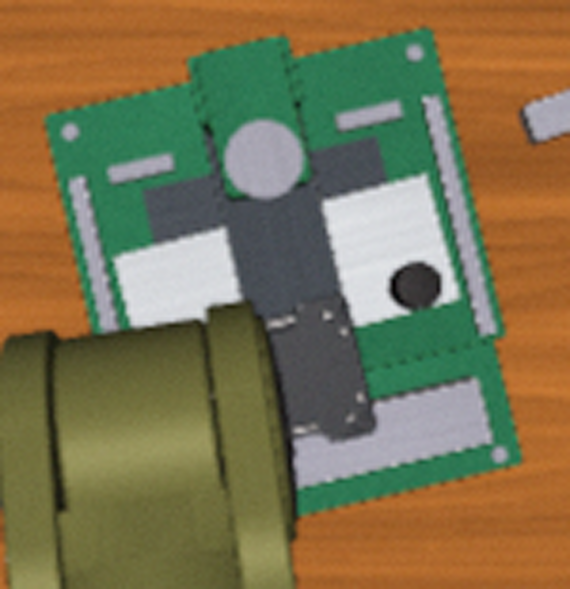

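Request:
send_rows(steps=[[[0,0.004,0],[0,0,0],0.0],[[0,0.008,0],[0,0,0],0.0],[[0,0.012,0],[0,0,0],0.0],[[0,0.016,0],[0,0,0],0.0],[[0,0.02,0],[0,0,0],0.0]])

```text
time_s: 5.7
tool_pos: [0.5103, 0.075, 0.1008]
tool_rot: [-179.8, -0.2, 103.1]
force: [-6.8, 2.4, 3.7]
grip_width: 0.0002
```

Request:
send_rows(steps=[[[0,-0.016,-0.005],[0,0,0],0.0],[[-0.01,-0.021,-0.03],[0,0,0],0.0],[[-0.045,-0.021,-0.03],[0,0,0],0.0],[[-0.08,-0.021,-0.03],[0,0,0],0.0],[[-0.115,-0.021,-0.03],[0,0,0],0.0]])

```text
time_s: 6.12
tool_pos: [0.5189, -0.0445, 0.1322]
tool_rot: [179.8, 0.0, 103.1]
force: [0.3, -1.2, -0.8]
grip_width: 0.0004
```

Request:
send_rows(steps=[[[-0.025,0,0.0],[0,0,0],0.0],[[-0.03,0.0,0.015],[0,0,0],0.0],[[-0.03,0.0,0.03],[0,0,0],0.0],[[-0.03,0.004,0.03],[0,0,0],0.0],[[-0.03,0.008,0.03],[0,0,0],0.0]])

```text
time_s: 6.53
tool_pos: [0.5322, -0.0708, 0.1006]
tool_rot: [-180.0, 0.0, 103.0]
force: [0.4, 1.1, -0.7]
grip_width: 0.0006
```

```bash
python3 - <<'E'
from pf import *
show(); knobs("t5")
E
```

```text
t 6.53 press mm [-42.2 -73.6 100.6] rot [-179.98    0.    103.04] F [ 0.4  1.1 -0.7] w 0.0006 xyz [ 0.5322 -0.0708  0.1006]
```

View pics/t5.png

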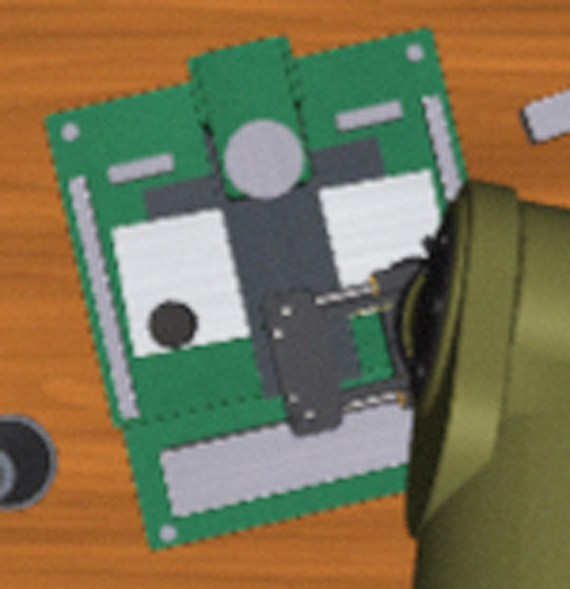

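Request:
send_rows(steps=[[[0,0.005,0],[0,0,0],0.0],[[0,0.01,0],[0,0,0],0.0],[[0,0.015,0],[0,0,0],0.0],[[0,0.02,0],[0,0,0],0.0],[[0,0.0245,0],[0,0,0],0.0]])

```text
time_s: 7.0
tool_pos: [0.5545, -0.0664, 0.1008]
tool_rot: [-179.8, 0.1, 103.1]
force: [-5.0, -3.4, 1.0]
grip_width: 0.0006
```

Request:
send_rows(steps=[[[0,-0.015,-0.005],[0,0,0],0.0],[[0.01,-0.02,-0.03],[0,0,0],0.0],[[0.045,-0.022,-0.03],[0,0,0],0.0],[[0.08,-0.022,-0.03],[0,0,0],0.0],[[0.115,-0.022,-0.03],[0,0,0],0.0]])

```text
time_s: 7.42
tool_pos: [0.5092, 0.0436, 0.1322]
tool_rot: [179.8, -0.0, 103.0]
force: [0.1, 0.0, -0.4]
grip_width: 0.0005
```

Request:
send_rows(steps=[[[0.025,0.002,0.0],[0,0,0],0.0],[[0.03,0.002,0.015],[0,0,0],0.0],[[0.03,0.002,0.03],[0,0,0],0.0],[[0.03,0.005,0.03],[0,0,0],0.0],[[0.03,0.008,0.03],[0,0,0],0.0]])

```text
time_s: 7.83
tool_pos: [0.5096, 0.0735, 0.1009]
tool_rot: [180.0, -0.0, 103.1]
force: [-0.0, 0.2, 0.6]
grip_width: 0.0005
```

```bash
python3 - <<'E'
from pf import *
show(); knobs("t6")
E
```

```text
t 7.83 press mm [-31.5  72.  100.9] rot [180.    -0.   103.11] F [-0.   0.2  0.6] w 0.0005 xyz [0.5096 0.0735 0.1009]
```

View pics/t6.png

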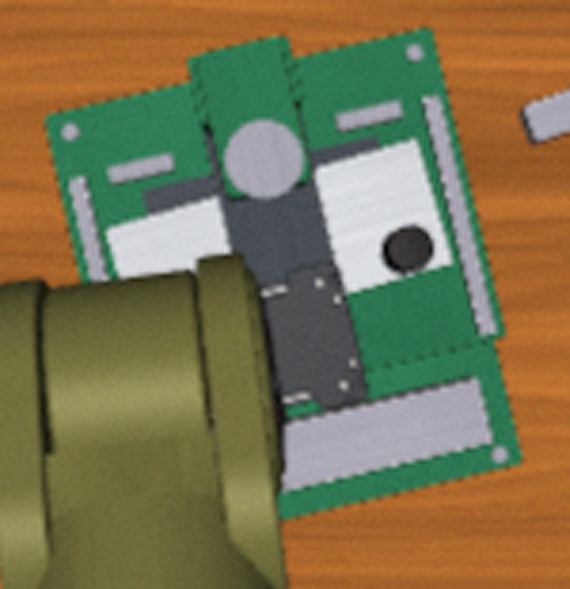

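Request:
send_rows(steps=[[[0,0.005,0],[0,0,0],0.0],[[0,0.01,0],[0,0,0],0.0],[[0,0.0145,0],[0,0,0],0.0],[[0,0.019,0],[0,0,0],0.0],[[0,0.0235,0],[0,0,0],0.0]])

```text
time_s: 8.3
tool_pos: [0.5305, 0.0796, 0.1007]
tool_rot: [-179.7, -0.2, 103.1]
force: [-7.5, 3.5, 3.2]
grip_width: 0.0005
```

Request:
send_rows(steps=[[[0,-0.015,-0.005],[0,0,0],0.0],[[-0.01,-0.02,-0.03],[0,0,0],0.0],[[-0.045,-0.021,-0.03],[0,0,0],0.0],[[-0.08,-0.021,-0.03],[0,0,0],0.0],[[-0.115,-0.021,-0.03],[0,0,0],0.0]])

```text
time_s: 8.72
tool_pos: [0.5394, -0.0396, 0.1322]
tool_rot: [179.8, 0.0, 103.1]
force: [1.2, -0.8, 0.4]
grip_width: 0.0005
```

Request:
send_rows(steps=[[[-0.025,0,0.0],[0,0,0],0.0],[[-0.03,0.0,0.015],[0,0,0],0.0],[[-0.03,0.0,0.03],[0,0,0],0.0],[[-0.03,0.004,0.03],[0,0,0],0.0],[[-0.03,0.008,0.03],[0,0,0],0.0]])

```text
time_s: 9.13
tool_pos: [0.5528, -0.066, 0.1007]
tool_rot: [-180.0, -0.0, 103.0]
force: [-0.8, 0.2, 0.8]
grip_width: 0.0008
```

```bash
python3 - <<'E'
from pf import *
show(); knobs("t7")
E
```

```text
t 9.13 press mm [-21.1 -73.6 100.7] rot [-179.98   -0.    103.04] F [-0.8  0.2  0.8] w 0.0008 xyz [ 0.5528 -0.066   0.1007]
```

View pics/t7.png

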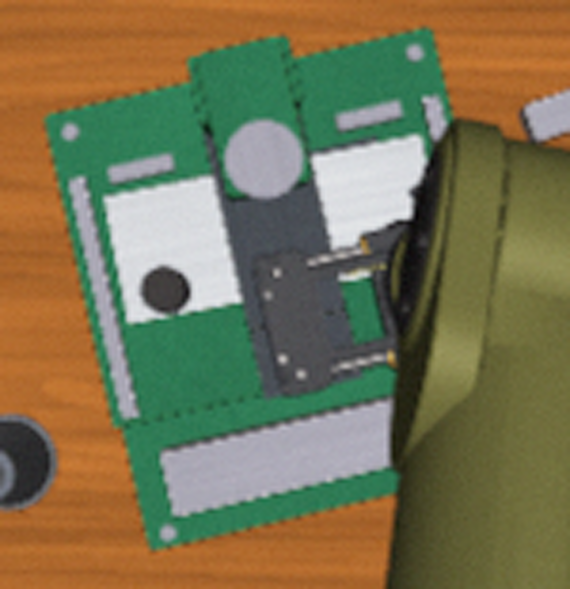

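Request:
send_rows(steps=[[[0,0.004,0],[0,0,0],0.0],[[0,0.008,0],[0,0,0],0.0],[[0,0.0115,0],[0,0,0],0.0],[[0,0.014,0],[0,0,0],0.0],[[0,0.016,0],[0,0,0],0.0]])

```text
time_s: 9.6
tool_pos: [0.5678, -0.0625, 0.1006]
tool_rot: [-180.0, 0.0, 103.1]
force: [-2.8, -1.4, 1.6]
grip_width: 0.0003
```

```bash
python3 - <<'E'
from pf import *
show()
E
```

```text
t 9.6 press mm [ -5.6 -73.6 100.6] rot [-1.7996e+02  1.0000e-02  1.0307e+02] F [-2.8 -1.4  1.6] w 0.0003 xyz [ 0.5678 -0.0625  0.1006]
```

Request:
send_rows(steps=[[[0,0.001,0],[0,0,0],0.0],[[0,0.002,0],[0,0,0],0.0],[[0,0.003,0],[0,0,0],0.0],[[0,0.003,0],[0,0,0],0.0],[[0,0.003,0],[0,0,0],0.0]])

```text
time_s: 10.02
tool_pos: [0.5689, -0.0622, 0.1003]
tool_rot: [-179.8, -0.0, 103.0]
force: [-7.0, -2.2, 4.7]
grip_width: 0.0005
```

```bash
python3 - <<'E'
from pf import *
show(); knobs("t8")
E
```

```text
t 10.02 press mm [ -4.5 -73.6 100.3] rot [-1.7977e+02 -4.0000e-02  1.0305e+02] F [-7.  -2.2  4.7] w 0.0005 xyz [ 0.5689 -0.0622  0.1003]
```

View pics/t8.png

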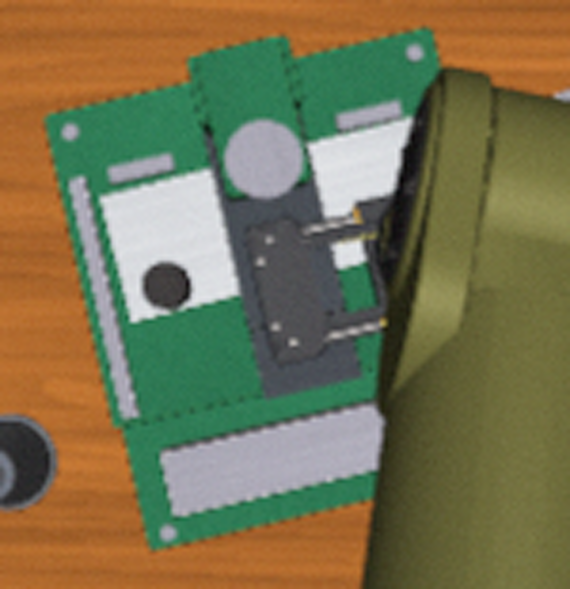

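Request:
send_rows(steps=[[[0,-0.014,-0.005],[0,0,0],0.0],[[0.01,-0.019,-0.03],[0,0,0],0.0],[[0.045,-0.021,-0.03],[0,0,0],0.0],[[0.08,-0.021,-0.03],[0,0,0],0.0],[[0.115,-0.021,-0.03],[0,0,0],0.0]])

```text
time_s: 10.48
tool_pos: [0.5253, 0.0478, 0.1317]
tool_rot: [179.7, -0.1, 103.0]
force: [0.0, 0.2, -0.0]
grip_width: 0.0007
```

Request:
send_rows(steps=[[[0.025,0.002,0.0],[0,0,0],0.0],[[0.03,0.004,0.015],[0,0,0],0.0],[[0.03,0.004,0.03],[0,0,0],0.0],[[0.03,0.007,0.03],[0,0,0],0.0],[[0.03,0.01,0.03],[0,0,0],0.0]])

```text
time_s: 10.9
tool_pos: [0.5276, 0.0778, 0.1005]
tool_rot: [180.0, -0.0, 103.1]
force: [0.2, -0.3, 0.1]
grip_width: 0.0003
```

Request:
send_rows(steps=[[[0,0.003,0],[0,0,0],0.0],[[0,0.005,0],[0,0,0],0.0],[[0,0.007,0],[0,0,0],0.0],[[0,0.0085,0],[0,0,0],0.0],[[0,0.01,0],[0,0,0],0.0]])

```text
time_s: 11.32
tool_pos: [0.5362, 0.0799, 0.1009]
tool_rot: [-179.9, -0.1, 103.1]
force: [-7.4, 0.9, 5.8]
grip_width: 0.0006
```

```bash
python3 - <<'E'
from pf import *
show(); knobs("t9")
E
```

```text
t 11.32 press mm [ -4.2  72.2 100.9] rot [-1.7988e+02 -8.0000e-02  1.0308e+02] F [-7.4  0.9  5.8] w 0.0006 xyz [0.5362 0.0799 0.1009]
```

View pics/t9.png

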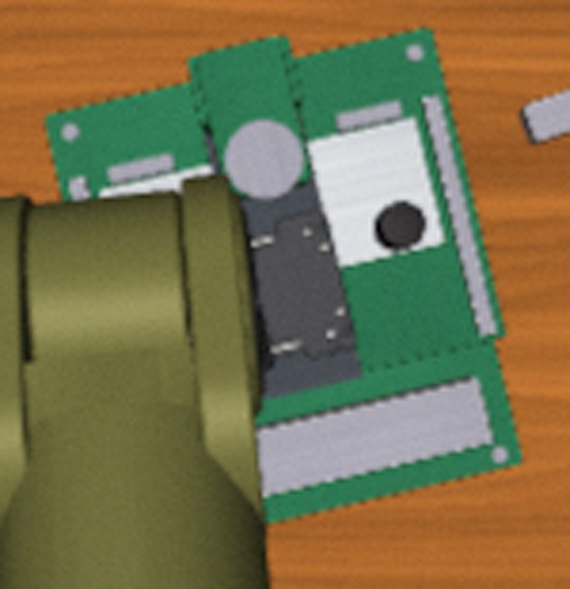

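Push a bit more to confirm the left stop.

Request:
send_rows(steps=[[[0,0.001,0],[0,0,0],0.0],[[0,0.002,0],[0,0,0],0.0],[[0,0.003,0],[0,0,0],0.0],[[0,0.003,0],[0,0,0],0.0],[[0,0.003,0],[0,0,0],0.0]])

```text
time_s: 11.78
tool_pos: [0.5362, 0.08, 0.1004]
tool_rot: [-179.5, -0.1, 103.1]
force: [-13.3, 0.7, 8.9]
grip_width: 0.0003
```

Request:
send_rows(steps=[[[0,-0.01,0],[0,0,0],0.0],[[0,-0.02,-0.02],[0,0,0],0.0],[[-0.02,-0.04,-0.04],[0,0,0],0.0],[[-0.045,-0.068,-0.04],[0,0,0],0.0],[[-0.065,-0.1,-0.04],[0,0,0],0.0]])

```text
time_s: 12.2
tool_pos: [0.4591, -0.0076, 0.1422]
tool_rot: [179.7, 0.1, 103.1]
force: [-0.9, -0.8, 0.4]
grip_width: 0.0005
```

```bash
python3 - <<'E'
from pf import *
show(); knobs("t10"); delta((-102,0,105))
c=env.read_camera("side"); im=c["pixels"][110:320,210:420]; cv2.imwrite("pics/side10z.png",cv2.resize(im[:,:,::-1],None,fx=2.8,fy=2.8,interpolation=cv2.INTER_CUBIC))
E
```

```text
t 12.2 press mm [-99.1   4.5 142.2] rot [1.7968e+02 1.2000e-01 1.0307e+02] F [-0.9 -0.8  0.4] w 0.0005 xyz [ 0.4591 -0.0076  0.1422]
shift [0.     0.0052 0.0355]
```

View pics/t10.png

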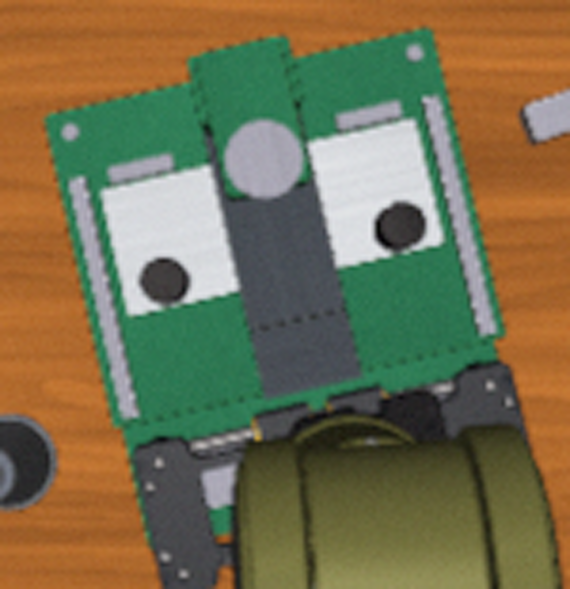

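View pics/side10z.png

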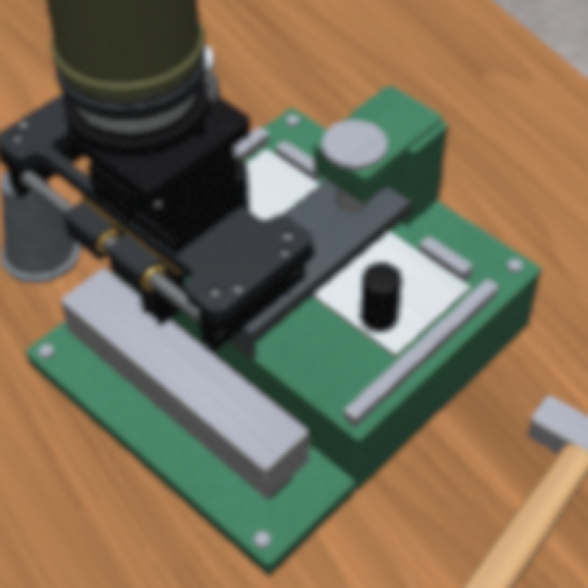

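Request:
send_rows(steps=[[[0,0.002,0.02],[0,0,0],0.0],[[0,0.002,0.04],[0,0,0],0.0],[[0,0.002,0.055],[0,0,0],0.0],[[0,0.002,0.06],[0,0,0],0.0],[[0,0.002,0.063],[0,0,0],0.0]])

```text
time_s: 12.72
tool_pos: [0.4589, -0.0055, 0.077]
tool_rot: [-179.9, 0.0, 103.1]
force: [-2.2, 0.2, 3.4]
grip_width: 0.0002
```

Request:
send_rows(steps=[[[0,0.0,0.001],[0,0,0],0.0],[[0,0.0,0.002],[0,0,0],0.0],[[0,0.0,0.003],[0,0,0],0.0],[[0,0.0,0.004],[0,0,0],0.0],[[0,0.0,0.004],[0,0,0],0.0]])

```text
time_s: 13.13
tool_pos: [0.4599, -0.0054, 0.0741]
tool_rot: [179.9, 0.0, 103.1]
force: [-1.3, -0.9, 3.1]
grip_width: 0.0002
```

```bash
python3 - <<'E'
from pf import *
show(); print(env.get_obs()["wrist_torque"])
E
```

```text
t 13.13 press mm [-97.8   6.5  74.1] rot [1.7991e+02 1.0000e-02 1.0307e+02] F [-1.3 -0.9  3.1] w 0.0002 xyz [ 0.4599 -0.0054  0.0741]
[-0.1081795   0.19507118  0.03958914]
```

Request:
send_rows(steps=[[[0,0.0,0.001],[0,0,0],0.0],[[0,0.0,0.002],[0,0,0],0.0],[[0,0.0,0.003],[0,0,0],0.0],[[0,0.0,0.004],[0,0,0],0.0],[[0,0.0,0.005],[0,0,0],0.0]])

```text
time_s: 13.55
tool_pos: [0.4599, -0.0053, 0.0688]
tool_rot: [179.9, 0.0, 103.1]
force: [0.9, -1.2, 4.1]
grip_width: 0.0007
```

Request:
send_rows(steps=[[[0,0.0,0.001],[0,0,0],0.0],[[0,0.0,0.002],[0,0,0],0.0],[[0,0.0,0.003],[0,0,0],0.0],[[0,0.0,0.004],[0,0,0],0.0],[[0,0.0,0.004],[0,0,0],0.0]])

```text
time_s: 13.97
tool_pos: [0.4599, -0.005, 0.0655]
tool_rot: [179.9, -0.0, 103.1]
force: [-2.0, 0.3, 11.5]
grip_width: 0.0006
```

```bash
python3 - <<'E'
from pf import *
show(); print(env.get_obs()["wrist_torque"])
E
```

```text
t 13.97 press mm [-97.7   6.9  65.5] rot [ 1.7994e+02 -4.0000e-02  1.0308e+02] F [-2.   0.3 11.5] w 0.0006 xyz [ 0.4599 -0.005   0.0655]
[ 0.03145162  0.48394363 -0.03509121]
```

Plunger met (11.5 N at about 12 mm sink). Look at the tilt.

```bash
cat >> pf.py <<'E'
def sidez(tag):
    c=env.read_camera("side"); im=c["pixels"][195:325,215:345]; cv2.imwrite(f"pics/{tag}.png",cv2.resize(im[:,:,::-1],None,fx=4.5,fy=4.5,interpolation=cv2.INTER_CUBIC)); return c
E
python3 - <<'E'
from pf import *
sidez("s11"); im=cv2.imread("pics/side0.png")[195:325,215:345]; cv2.imwrite("pics/s0.png",cv2.resize(im,None,fx=4.5,fy=4.5,interpolation=cv2.INTER_CUBIC))
c=env.read_camera("wrist"); cv2.imwrite("pics/w11.png",c["pixels"][:,:,::-1])
E
```

```text
(no output)
```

View pics/s11.png

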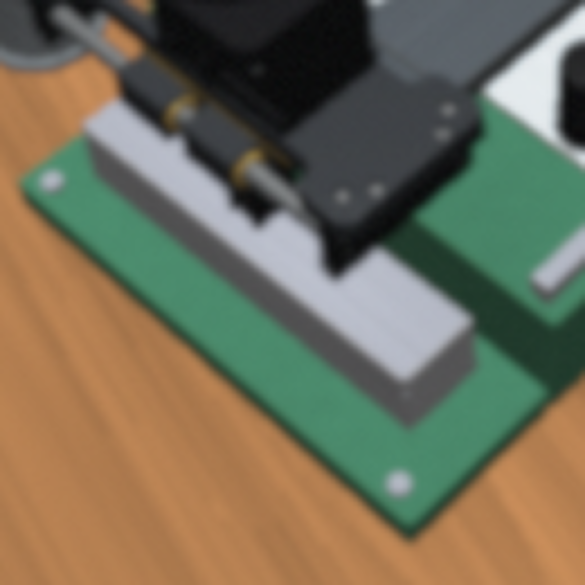

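View pics/s0.png

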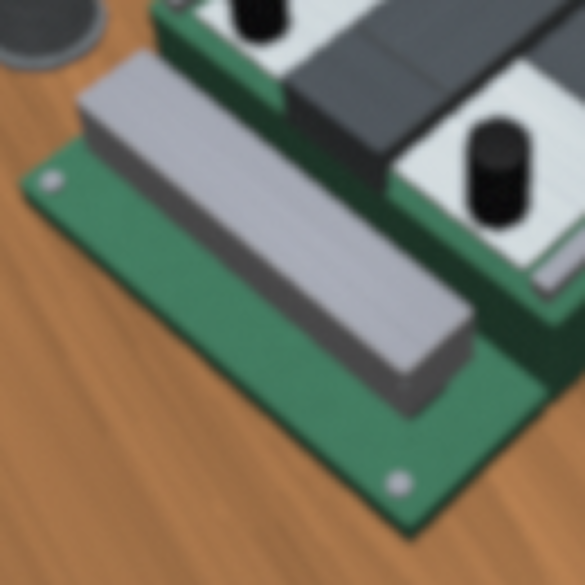

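View pics/w11.png

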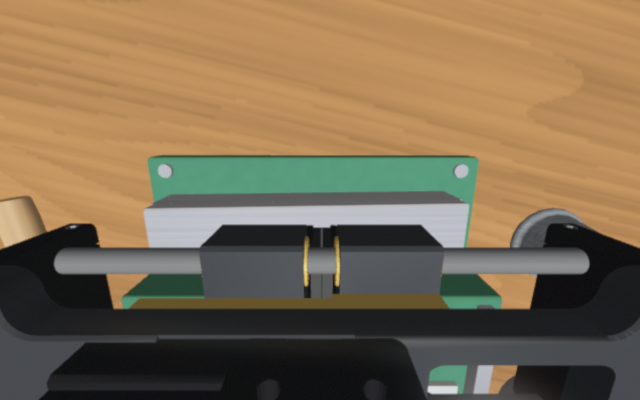

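Request:
send_rows(steps=[[[0,0.0,-0.008],[0,0,0],0.0],[[0,-0.002,-0.02],[0,0,0],0.0],[[-0.025,-0.003,-0.02],[0,0,0],0.0],[[-0.025,-0.003,-0.015],[0,0,0],0.0],[[-0.025,-0.003,-0.0105],[0,0,0],0.0]])

```text
time_s: 14.48
tool_pos: [0.4621, -0.0316, 0.075]
tool_rot: [180.0, 0.0, 102.9]
force: [0.6, -2.6, 2.6]
grip_width: 0.0002
```

Request:
send_rows(steps=[[[0,0.0,0.002],[0,0,0],0.0],[[0,0.0,0.004],[0,0,0],0.0],[[0,0.0,0.006],[0,0,0],0.0],[[0,0.0,0.0075],[0,0,0],0.0],[[0,0.0,0.0085],[0,0,0],0.0]])

```text
time_s: 14.9
tool_pos: [0.4617, -0.0302, 0.067]
tool_rot: [-179.9, -0.0, 103.1]
force: [-3.2, -1.5, 12.6]
grip_width: 0.0006
```

Request:
send_rows(steps=[[[0,0.0,0.001],[0,0,0],0.0],[[0,0.0,0.002],[0,0,0],0.0],[[0,0.0,0.003],[0,0,0],0.0],[[0,0.0,0.003],[0,0,0],0.0],[[0,0.0,0.003],[0,0,0],0.0]])

```text
time_s: 15.32
tool_pos: [0.4617, -0.0302, 0.0646]
tool_rot: [-179.9, -0.0, 103.1]
force: [-4.7, -3.2, 15.1]
grip_width: 0.0002
```

```bash
python3 - <<'E'
from pf import *
show(); sidez("s12")
E
```

```text
t 15.32 press mm [-101.6  -18.1   64.6] rot [-1.7995e+02 -4.0000e-02  1.0310e+02] F [-4.7 -3.2 15.1] w 0.0002 xyz [ 0.4617 -0.0302  0.0646]
```

View pics/s12.png

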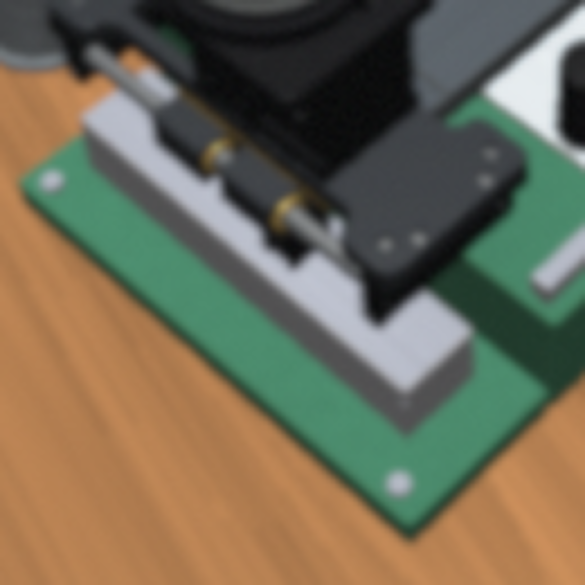

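Request:
send_rows(steps=[[[0,0.0,0.0005],[0,0,0],0.0],[[0,0.0,0.001],[0,0,0],0.0],[[0,0.0,0.0015],[0,0,0],0.0],[[0,0.0,0.002],[0,0,0],0.0],[[0,0.0,0.002],[0,0,0],0.0]])

```text
time_s: 15.78
tool_pos: [0.4617, -0.0302, 0.0627]
tool_rot: [-179.9, -0.0, 103.1]
force: [-5.0, -2.2, 15.5]
grip_width: 0.0002
```

```bash
cat >> pf.py <<'E'
def edge(img,c):
    # bar top/front edge in side view: bright->dark going down each column
    g=cv2.cvtColor(img,cv2.COLOR_BGR2HSV)[...,2].astype(float); hs=cv2.cvtColor(img,cv2.COLOR_BGR2HSV)
    pts=[]
    for u in range(236,302):
        v0=int(216+(u-232)*.837); rows=np.arange(v0-4,v0+14)
        d=g[rows+1,u]-g[rows-1,u]; k=np.argmin(d)
        if 0<k<len(d)-1:
            a,b,e=d[k-1:k+2]; s=.5*(a-e)/(a-2*b+e); pts.append((u,rows[k]+s))
    pts=np.array(pts); m=np.ones(len(pts),bool)
    for _ in range(5):
        q=np.polyfit(pts[m,0],pts[m,1],1); r=pts[:,1]-np.polyval(q,pts[:,0]); m=abs(r)<max(.3,2.*r[m].std())
    def pw(p): return np.r_[O+EX*p[0]+EY*p[1],p[2]]
    return q,np.polyval(q,[236,302]),m.sum(),r[m].std()
E
python3 - <<'E'
from pf import *
show(); c=sidez("s13"); now=c["pixels"][:,:,::-1].copy()
a=edge(cv2.imread("pics/side0.png"),c); b=edge(now,c); print(a,b)
# expected line for sink & tilt
def pw(p): return np.r_[O+EX*p[0]+EY*p[1],p[2]]
def line(s,t):
    uv=proj(c,[pw((-.12,.1,.078-s+t*.1)),pw((-.12,-.1,.078-s-t*.1))]); q=np.polyfit(uv[:,0],uv[:,1],1); return np.polyval(q,[236,302])
L0=line(0,0); A=np.c_[line(.01,0)-L0,line(0,.05)-L0]; print(A)
x=np.linalg.solve(A,b[1]-a[1]); print("sink mm",x[0]*10,"tilt",x[1]*.05)
E
```

```text
t 15.78 press mm [-101.7  -18.2   62.7] rot [-1.7994e+02 -5.0000e-02  1.0310e+02] F [-5.  -2.2 15.5] w 0.0002 xyz [ 0.4617 -0.0302  0.0627]
(array([ 0.83409048, 24.09038453]), array([220.93573703, 275.98570849]), np.int64(66), np.float64(0.05032139123379826)) (array([ 0.84313443, 25.84214939]), array([224.82187394, 280.46874606]), np.int64(66), np.float64(0.044444823556201656))
[[ 2.57203316 -1.0882686 ]
 [ 2.83329309  1.33983404]]
sink mm 15.446138500118494 tilt 0.003981606132197442
```

View pics/s13.png

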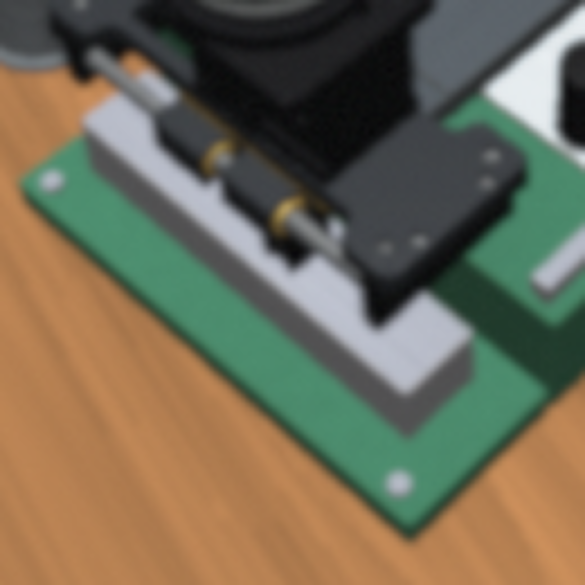

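Request:
send_rows(steps=[[[0,0.0,0.0005],[0,0,0],0.0],[[0,0.0,0.001],[0,0,0],0.0],[[0,0.0,0.0015],[0,0,0],0.0],[[0,0.0,0.0015],[0,0,0],0.0],[[0,0.0,0.0015],[0,0,0],0.0]])

```text
time_s: 16.25
tool_pos: [0.4617, -0.0302, 0.0613]
tool_rot: [-179.9, -0.1, 103.1]
force: [-5.0, -2.0, 17.3]
grip_width: 0.0005
```

Request:
send_rows(steps=[[[0,0,0],[0,0,0],0.0],[[0,0,0],[0,0,0],0.0],[[0,0,0],[0,0,0],0.0],[[0,0,0],[0,0,0],0.0],[[0,0,0],[0,0,0],0.0]])

```text
time_s: 16.67
tool_pos: [0.4617, -0.0302, 0.0614]
tool_rot: [-179.9, -0.1, 103.1]
force: [-5.9, -2.2, 16.7]
grip_width: 0.0007
```

```bash
cat >> pf.py <<'E'
def tilt(tag):
    c=sidez(tag); now=c["pixels"][:,:,::-1].copy()
    a=edge(cv2.imread("pics/side0.png"),c); b=edge(now,c)
    A=np.array([[2.572,-1.088],[2.833,1.340]]); x=np.linalg.solve(A,b[1]-a[1]); print("sink mm",x[0]*10,"tilt",x[1]*.05,b[2:])
E
python3 - <<'E'
from pf import *
show(); tilt("s14"); o=[env.get_obs()["force"][2] for _ in range(1)]; print(o)
E
```

```text
t 16.67 press mm [-101.7  -18.2   61.4] rot [-1.7994e+02 -6.0000e-02  1.0310e+02] F [-5.9 -2.2 16.7] w 0.0007 xyz [ 0.4617 -0.0302  0.0614]
sink mm 16.686613292290314 tilt 0.004224935856506423 (np.int64(66), np.float64(0.04644481177480907))
[np.float64(17.50832441726739)]
```

Request:
send_rows(steps=[[[0,0.0,-0.003],[0,0,0],0.0],[[0,0.0,-0.006],[0,0,0],0.0],[[0,0.0,-0.01],[0,0,0],0.0],[[0,0.0,-0.015],[0,0,0],0.0],[[0,0.0,-0.025],[0,0,0],0.0]])

```text
time_s: 17.13
tool_pos: [0.4608, -0.0297, 0.0844]
tool_rot: [-179.9, -0.1, 103.1]
force: [-0.0, 0.4, 0.1]
grip_width: 0.0003
```

Request:
send_rows(steps=[[[0,0,-0.02],[0,0,0],0.0],[[0,0,-0.045],[0,0,0],0.0],[[0,0,-0.07],[0,0,0],0.0],[[0.03,0,-0.09],[0,0,0],0.0],[[0.06,0,-0.1],[0,0,0],0.0]])

```text
time_s: 17.55
tool_pos: [0.4492, 0.0284, 0.188]
tool_rot: [179.8, -0.1, 102.9]
force: [0.9, 1.4, 0.7]
grip_width: 0.0005
```

Request:
send_rows(steps=[[[0.033,-0.003,0],[0,0,0],0.0],[[0.066,-0.006,0],[0,0,0],0.0],[[0.1,-0.009,0],[0,0,0],0.0],[[0.133,-0.012,0],[0,0,0],0.0],[[0.166,-0.015,0],[0,0,0],0.0]])

```text
time_s: 17.97
tool_pos: [0.3945, 0.1884, 0.1852]
tool_rot: [-180.0, -0.0, 103.1]
force: [0.5, 0.3, 0.2]
grip_width: 0.0003
```

```bash
python3 - <<'E'
from pf import *
from meas import blob
show(); tilt("s15"); knobs("t15")
c=env.read_camera("top"); cv2.imwrite("pics/top15.png",c["pixels"][:,:,::-1])
E
```

```text
t 17.97 press mm [-117.5  210.   185.2] rot [-1.7997e+02 -5.0000e-02  1.0313e+02] F [0.5 0.3 0.2] w 0.0003 xyz [0.3945 0.1884 0.1852]
sink mm -0.020600409517241666 tilt -0.00010171238165493559 (np.int64(66), np.float64(0.04724276548388864))
```

View pics/top15.png

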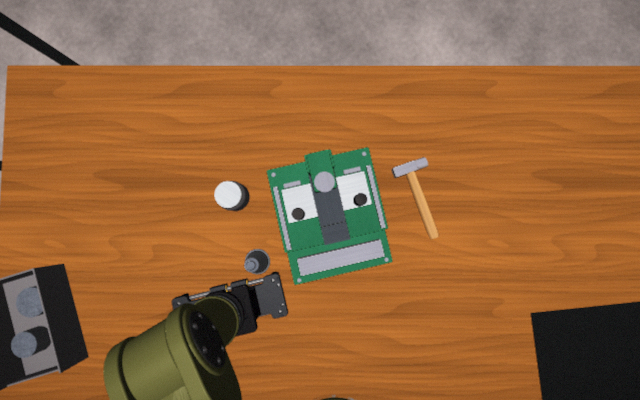

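View pics/s15.png

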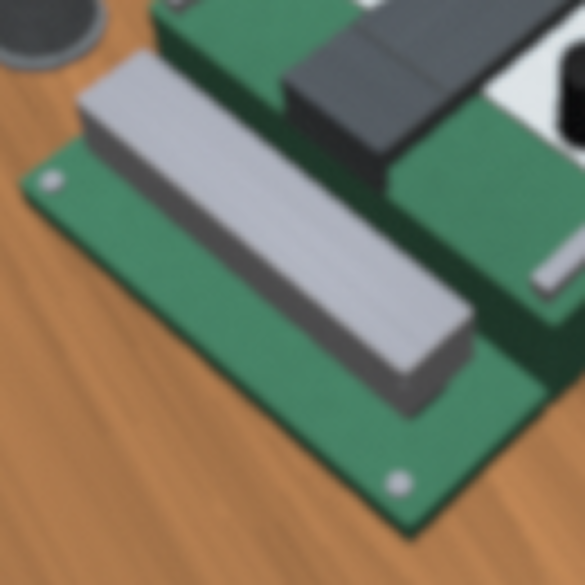

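```bash
python3 - <<'E'
from pf import *
from meas import blob
c=env.read_camera("top")
for name,im,uvs in [("start",cv2.imread("pics/top0.png"),[(304,238),(366,224)]),("now",c["pixels"][:,:,::-1].copy(),[(298,213),(360,199)])]:
    hsv=cv2.cvtColor(im,cv2.COLOR_BGR2HSV); V=hsv[...,2].astype(int); S=hsv[...,1]
    ps=[]
    for uv in uvs:
        m,ce,s=blob((V<72)&(S<60),np.array(uv),0); ps.append(topress(plane(c,ce,.121)[0])*1000); print(name,s,ps[-1].round(1))
    print("skew",np.arctan2(ps[1][0]-ps[0][0],ps[0][1]-ps[1][1]).round(3))
    w=(V>195)&(S<30); 
    for uv in uvs:
        m,ce,s=blob(w,np.array(uv)+[0,-12],0); 
        ct=max(cv2.findContours(m,0,2)[0],key=cv2.contourArea)[:,0]; P=np.array([topress(p) for p in plane(c,ct,.076)])*1000
        print("plate x range",np.percentile(P[:,0],[2,98]).round(1))
E
```

```text
start [298 232  12  12 109] [-34.5  72.6 121. ]
start [359 218  14  12 119] [-35.6 -68.1 121. ]
skew -0.008
plate x range [-49.7  28.7]
plate x range [-50.4  27.8]
now [293 208  11  11  99] [ 20.1  72.4 121. ]
now [354 194  13  12 114] [ 19.2 -68.6 121. ]
skew -0.007
plate x range [ 5.8 84.2]
plate x range [ 5.3 83.9]
```

```bash
python3 - <<'E'
from cell import env
print(env.sign_off())
E
```

```text
the job is handed in; nothing more can be done
None
```

I finished the press stroke and handed the job in at about 18 s; the hand-in gives no verdict.

**Guard:** I pushed it home with closed fingers, left and right knobs in turn, by about 8 to 20 mm each time. Both ends stalled against their stops, with at most about 16 N on the knobs. In the last top view the knobs were at x 20.1 and 19.2 mm (20 when home), and the plate spanned about 5 to 84 mm. The skew measured about -0.007 rad, and it read -0.008 at the start too, so that is likely measurement bias.

**Bar:** My first press, about 7 mm left of the middle, rocked the bar left end down, so the plunger is to the right. I lifted off and pressed again 18 mm to the right of the middle. That brought the bar down level: tilt about 0.004 rad, sink 16.7 mm, with about 17 N of downward force. From the spring figures the plunger was pushed in about 6 mm; I could not see it directly. I held the bar there for more than 0.4 s.

**Last checks:** The bar is back up (sink 0.0 mm, tilt 0.000 rad). The arm is clear and reads no contact force. The hammer, cone and jar look unmoved in the top view.

**One disagreement:** The two cameras put the press about 6 mm apart sideways. I used a value between the two, and it did not affect the result.

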